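# Shut the red air valve under the sliding cover

### The arm

A 6-joint arm with a two-finger parallel gripper is mounted at the origin on the work surface; the furniture and walls round the work are solid. World frame = base frame: x ahead of the robot, y to its left, z up, the work surface at z = 0. Lengths are in m, angles in rad, forces in N, time in s.
With the tool pointing down it reaches from about 0.35 to 0.85 m from the base axis. Payload 8.1 kg.
Tool frame: the origin (TCP) lies midway between the tips of the shut fingers; the grasp point (between the pads) lies 19 mm behind it; z points along the fingers, y is the line along which they close (so a half turn about z gives the same grasp; the last joint's range is limited). The gripper opens to 93 mm and grips with 3 to 60 N. Pads are 15 mm wide; open, the fingers measure 128 mm over their backs; the gripper's body (75 mm by 188 mm) begins 65 mm behind the grasp point.
Start: joints at [1.091, 0.13, 1.488, -0, 1.523, -0.085], TCP at [0.231, 0.554, 0.219] pointing down, gripper open.
Joint ranges: [-2.96, 2.96], [-0.89, 2.26], [0.02, 2.5], [-1.34, 4.48], [0, 2.73], [-2.66, 2.66]. Speed limits (rad/s): [2.39, 2.39, 2.79, 3.14, 3.14, 3.14].

### API

Orientations are given as a 3x3 rotation matrix whose columns are the frame's x, y, z axes.
In Python, from cell import robot gives the robot as it stands.
- The arm moves only by the tool carry_out, never from a script. Its argument "targets" is a list of rows, each an object of numbers: "jaw": the gripper's target within -1 to 1 (fully open at 1, half-way at 0, shut at -1); "x", "y", "z": the shift along the tool's x, y, z in mm; "roll": the turn about the tool's z in degrees. A call has 1 to 5 rows; each row is the pose to reach, as a shift and turn from the pose commanded when the call began, along the tool's axes at that moment; what a row does not reach only later rows make up. A row lasts 1/8 s, in which the tool goes at most 62.5 mm and 10.7 degrees, less where a joint would pass 70% of its speed; a pose out of reach is approached as far as the arm can. A call with a gripper value outside its range is refused whole. The fingers move at their own pace and stop on an object; the grip force is fixed at half the most. Time passes only in rows, so rows that repeat a pose let the fingers close. It gives the time, the measured TCP pose, the force, the opening and the grip force at its end, in the units of the state.
- robot.state(): the state, without advancing time (a new reading comes with each control period).
- robot.capture(name): name is "scene" or "side" or "wrist"; returns the picture (384x512x3 uint8, blue, green, red); there is no depth.
- robot.camera_model(name): a dict with "intrinsics" (3x3 intrinsics, pixels), "k1" (the pictures are not rectified: a ray, as slopes to the right and down, at radius r is drawn at 1 + k1 r^2 times it, then the intrinsics apply), "xyz" and "orientation" of the camera in the world; the wrist camera has in their place "T_tool_cam" (4x4, takes a point from camera to tool coordinates, whose origin is the TCP and whose axes are the flange's). Camera axes: x right, y up, looking along -z (the intrinsics and any distortion apply to the point x, -y, -z); pixel columns grow to the right and rows downward; lengths in m; the calibration is good to about 2 mm. A picture is of the moment at which its call begins: read the wrist's pose just before it. camera_model takes no time and is no camera call.
- robot.close_job(): hands the job in; it is judged then, once.
The state is a dict: "t": time; "qpos": joint angles; "qd": joint speeds; "joint_torque": joint torques, N m; "tcp_pos": TCP position; "tcp_rot": TCP orientation; "force": force on the tool from outside, world axes, zero at the start; "moment": the same for the moment, N m; "grip_width": opening from 0.0 (shut) to 1.0 (fully open); "gripper_force": force on a finger pad.
Only numpy, scipy, OpenCV 4.12 (cv2) and the standard library are available. Lean on these libraries where they do the work, as an engineer would, in place of code of your own. Each camera call takes 0.05 s, during which the arm holds its last target. There are 200 camera calls.

### The job

Shut off the red air line: with the fingertips, push the cover of the valve box by its black tab all the way back to its stop, then push the red valve handle, found under it, clockwise as far as it goes, and leave both so. Pinch and lift nothing: only push. Leave the blue handle open and do not disturb the things standing about.

Things in the scene. Friction and masses are not known exactly. Their poses are not given: they have to be found in the camera images.
- valve_box: grey air valve box, fixed, 160 (x) x 266 (y) mm, 74 mm high with cover. Origin: centre of its underside; x points to the back (the way the cover opens), y left. Walls 5 mm thick, 66 mm high. Outlet stubs stick out 30 mm in front, low. Dark rails, tops at 78 mm, run 235 mm back at y = +-139 mm, joined by a bar. Two valves inside: red and blue may be in either place
- box_centre (a point): middle of the box at the height of the cover's upper surface (74 mm); the valves' pivots lie 30 mm behind it (box x), 70 mm to the right and 45 mm to the left
- cover (a joint): how far the cover has been slid back along the box's x, in m: 0 shut, 0.15 fully open at its stop. It is held captive in the rails, stays where left, and needs about 3 N
- cover_tab (a point): centre of the black upright tab on the bare-metal cover. The tab is 80 mm wide (box y), 14 mm thick (box x) and 40 mm high; this point is at z = 94 mm, the tab's top at 114 mm, the cover's upper surface at 74 mm (77 mm within 15 mm of the tab). The tab lies 45 mm to the robot's side of the cover's middle
- red_handle (a joint): angle of the red quarter-turn valve handle, rad: near 0 open (handle points along the box's -x, towards the robot), 1.57 shut at its stop (handle points along the box's +y, to the left): it turns clockwise seen from above. Stays where left; needs about 2 N near the tip
- red_tip (a point): free end of the red handle, 65 mm from its pivot, half-way up the handle. The handle is a straight bar 14 mm wide, its grip 18 mm high, from z = 46 to 64 mm; the copper pipe under it (along the box's x) reaches up to z = 33 mm, the brass valve body to 38 mm
- red_pivot (a point): point on the red handle's upright turning axis, at the height of the handle's middle (z = 55 mm); the round hub is 22 mm across
- blue_handle (a joint): angle of the blue valve handle, same shape and sense as the red; starts open, at most 0.15 rad, and must stay so
- blue_tip (a point): free end of the blue handle, as red_tip
- spring_left: dark steel coil spring, 38 mm wide, 52 mm high, standing left of the box; bystander; origin at its foot
- spring_right: dark steel coil spring, 38 mm wide, 52 mm high, standing right of the box; bystander; origin at its foot
- pin_gauge: plain steel pin 20 mm thick, 80 mm long, lying right of the box; bystander; origin at its foot
- v_block: steel V block, 52x46x46 mm; bystander; origin at its foot
- tally_counter: round white tally counter, 51x47x25 mm; bystander; origin at its foot

How it is judged:
By the outcome, as a careful person would: the job done as asked, in the order asked, and still so for the second after the job is handed in, with the robot touching nothing.
It also fails if it takes over 48 s, if anything falls off the work surface, if the arm or the gripper's body presses on something with over 40 N, if the wrist force passes 120 N, or if a joint passes its speed limit or range.

## Working session

There is one attempt and no reset: what is moved stays moved. The work goes in short steps, Python scripts to look and compute and a tool call to move; the robot and the scene stay as the last step left them, time stands still between calls to the robot, and variables do not carry over. Pictures are saved under pics/ and viewed, at most 10 in all, crops included, and the job is handed in when it is done.

Besides the shell and the picture viewer there is one more tool, called after "Emit:" as name(argument=value, ...) on one line, values as JSON. carry_out: Moves the arm, as the interface text tells. Its arguments: {"type":"object","properties":{"targets":{"type":"array","items":{"type":"object","properties":{"jaw":{"type":"number"},"x":{"type":"number"},"y":{"type":"number"},"z":{"type":"number"},"roll":{"type":"number"}}}}},"required":["targets"]}

```bash
mkdir -p pics; ls
cat > h.py <<'E'
import numpy as np, cv2
from cell import robot
def cam(n,st=None):
    m=robot.camera_model(n); K=np.array(m["intrinsics"])
    if "T_tool_cam" in m:
        st=st or robot.state(); T=np.array(m["T_tool_cam"]); R0=np.array(st["tcp_rot"])
        return K,m["k1"],R0@T[:3,:3],np.array(st["tcp_pos"])+R0@T[:3,3]
    return K,m["k1"],np.array(m["orientation"]),np.array(m["xyz"])
def ray(c,u,v):
    K,k,R,o=c; p=cv2.undistortPoints(np.array([[[u,v]]],float),K,np.array([k,0,0,0.]))[0,0]
    return o,R@np.array([p[0],-p[1],-1])
def onz(c,u,v,z):
    o,d=ray(c,u,v); return o+d*(z-o[2])/d[2]
def proj(c,P):
    K,k,R,o=c; q=R.T@(np.array(P)-o); q=np.array([[q[0],-q[1],-q[2]]])
    return cv2.projectPoints(q,np.zeros(3),np.zeros(3),K,np.array([k,0,0,0.]))[0][0,0]
E
python3 - <<'E'
from h import *
a=robot.capture("scene");b=robot.capture("side")
cv2.imwrite("pics/a.png",a);cv2.imwrite("pics/b.png",b)
s=robot.state();print(s["t"],s["tcp_pos"],s["tcp_rot"],s["force"])
for n in("scene","side"):
    m=robot.camera_model(n);print(m["xyz"],m["k1"])
print(robot.camera_model("wrist"))
E
```

```text
pics
0.1 [0.23051555 0.55338392 0.21770438] [[-9.23063696e-01  3.84646303e-01 -7.96779762e-04]
 [ 3.84647091e-01  9.23062535e-01 -1.47362815e-03]
 [ 1.68651929e-04 -1.66673166e-03 -9.99998597e-01]] [-0.35903827  0.11387702 -0.80255093]
[ 0.04265918 -0.60801999  0.8755538 ] -0.05133529511878407
[ 0.46134356 -0.75330357  0.60648922] -0.09960817820677327
{'intrinsics': array([[279.94153338,   0.        , 257.16208528],
       [  0.        , 279.94153338, 190.91464537],
       [  0.        ,   0.        ,   1.        ]]), 'k1': -0.05379099384142295, 'T_tool_cam': array([[ 4.66876521e-04,  9.56851170e-01,  2.90578079e-01,
         8.11170864e-02],
       [ 9.99999865e-01, -5.12415647e-04,  8.06291157e-05,
        -1.54401897e-03],
       [ 2.26046818e-04,  2.90578003e-01, -9.56851281e-01,
        -1.66012914e-01],
       [ 0.00000000e+00,  0.00000000e+00,  0.00000000e+00,
         1.00000000e+00]])}
```

View pics/a.png

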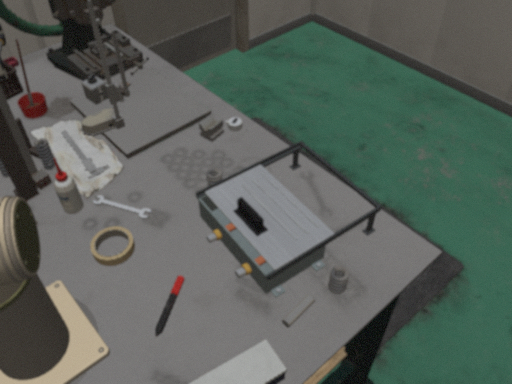

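View pics/b.png

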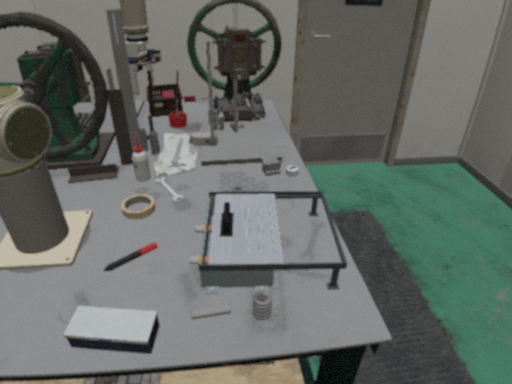

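The scene view shows the box at about (265,225) with the black tab at (251,215). In the side view the tab is at (227,220). One enlarged composite will let me measure corners.

Run:
```python
import cv2,numpy as np
a=cv2.imread("pics/a.png")[130:310,185:395];b=cv2.imread("pics/b.png")[175:325,180:350]
A=cv2.resize(a,None,fx=3.2,fy=3.2,interpolation=2)[:, :]
cv2.imwrite("pics/a2.png",A)
B=cv2.resize(b,None,fx=4,fy=4,interpolation=2);cv2.imwrite("pics/b2.png",B)
```

```text
(no output)
```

View pics/a2.png

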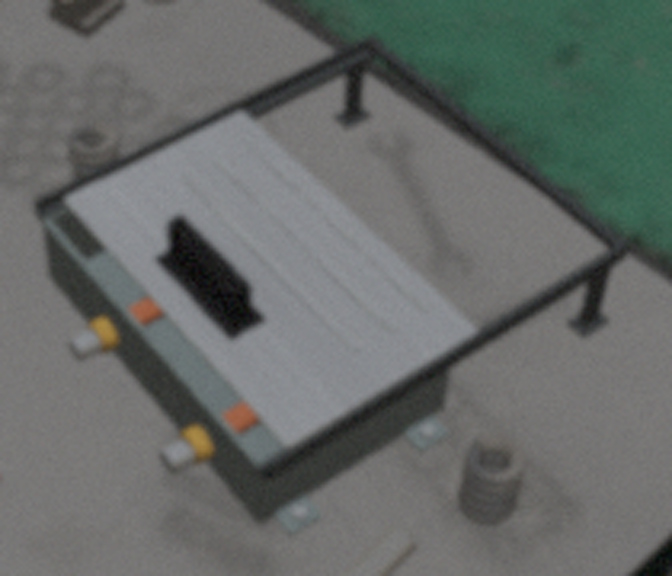

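View pics/b2.png

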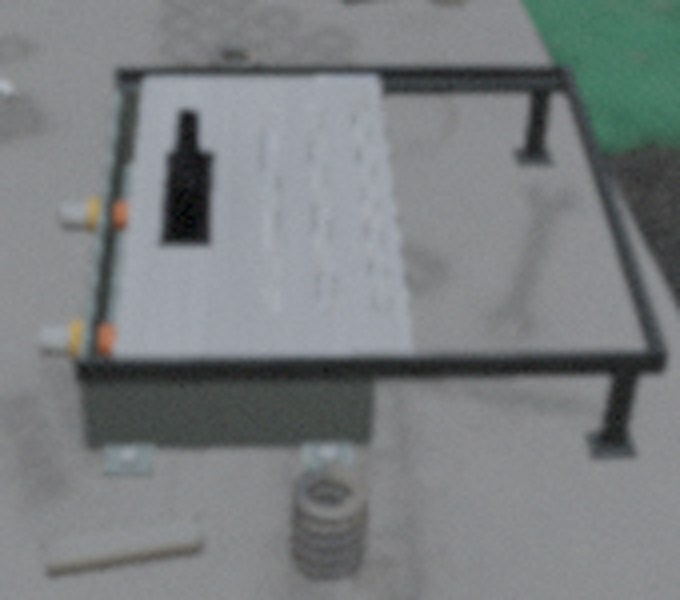

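Run:
```python
from h import *
S=cam("scene");D=cam("side")
fa=lambda u,v:(185+(u+.5)/3.2-.5,130+(v+.5)/3.2-.5)
fb=lambda u,v:(180+(u+.5)/4-.5,175+(v+.5)/4-.5)
r={}
for n,p,q in [("FL",(42,203),(120,72)),("FR",(265,465),(80,362)),("BL",(370,43),(568,70)),("BR",(622,247),(660,355))]:
    A=onz(S,*fa(*p),.078);B=onz(D,*fb(*q),.078);print(n,A.round(4),B.round(4))
    r[n]=(A+B)/2
    # triangulate
    o1,d1=ray(S,*fa(*p));o2,d2=ray(D,*fb(*q));t=np.linalg.lstsq(np.c_[d1,-d2],o2-o1,rcond=None)[0];print("  tri",((o1+t[0]*d1+o2+t[1]*d2)/2).round(4))
w=lambda a,b:(np.linalg.norm(r[a]-r[b]).round(4),np.degrees(np.arctan2(*(r[a]-r[b])[1::-1])).round(2))
print(w("BL","FL"),w("BR","FR"),w("FL","FR"),w("BL","BR"))
# box front bottom corners & stubs
print("feet FR bottom",onz(S,*fa(262,520),0),onz(D,*fb(88,447),0),"BR bottom",onz(D,*fb(372,443),0),"FL bottom",onz(S,*fa(52,272),0))
print("cover back R",onz(S,*fa(478,328),.074),onz(D,*fb(412,352),.074),"BL",onz(S,*fa(245,112),.074),onz(D,*fb(380,76),.074))
print("tab top",[onz(S,*fa(*p),.114).round(4) for p in((180,215),(250,288))],onz(D,*fb(188,112),.114))
```

```text
FL [0.4486 0.0569 0.078 ] [0.4517 0.0583 0.078 ]
  tri [0.4509 0.06   0.0757]
FR [ 0.4167 -0.2138  0.078 ] [ 0.4236 -0.2154  0.078 ]
  tri [ 0.4222 -0.208   0.069 ]
BL [0.7484 0.0241 0.078 ] [0.757  0.0272 0.078 ]
  tri [0.757  0.0311 0.0726]
BR [ 0.7228 -0.2465  0.078 ] [ 0.7273 -0.2469  0.078 ]
  tri [ 0.7287 -0.2432  0.0728]
(np.float64(0.3042), np.float64(-6.02)) (np.float64(0.3066), np.float64(-6.01)) (np.float64(0.2738), np.float64(83.71)) (np.float64(0.2737), np.float64(84.2))
feet FR bottom [ 0.42277645 -0.20553767  0.        ] [ 0.42206967 -0.20360862  0.        ] BR bottom [ 0.58056636 -0.2190453   0.        ] FL bottom [0.45067347 0.05892243 0.        ]
cover back R [ 0.59729154 -0.22627006  0.074     ] [ 0.59796604 -0.22408605  0.074     ] BL [0.62366308 0.03390547 0.074     ] [0.62789848 0.03993779 0.074     ]
tab top [array([ 0.4933, -0.0448,  0.114 ]), array([ 0.4849, -0.1246,  0.114 ])] [ 0.49223182 -0.04600231  0.114     ]
```

Run:
```python
from h import *
S=cam("scene");D=cam("side")
print("tcp px",proj(S,[.231,.554,.219]),proj(D,[.231,.554,.219]))
for n,u,v in [("bottle",70,210),("redpot",33,113),("holder",105,128),("tape",112,245),("counter",234,124),("vblock",212,130),("blackpost",40,190)]: print(n,onz(S,u,v,0).round(3))
for n,u,v in [("bottle",141,180),("post",130,165)]: print(n,onz(D,u,v,0).round(3))
st=robot.state();R=np.array(st["tcp_rot"]);ex=np.array([.9945,-.1045,0]);ey=np.array([.1045,.9945,0]);c=np.array([.5155,-.085,0])
P=c-.09*ex+np.array([0,0,.22]); print(P,"shift tool mm",(R.T@(P-st["tcp_pos"])*1000).round(1), "roll",np.degrees(np.arctan2(ey@R[:,0],ey@R[:,1])))
```

```text
tcp px [ 2.2278727  87.98881932] [143.78759639  89.7166725 ]
bottle [0.218 0.287 0.   ]
redpot [0.314 0.736 0.   ]
holder [0.444 0.517 0.   ]
tape [0.242 0.121 0.   ]
counter [0.735 0.276 0.   ]
vblock [0.67  0.297 0.   ]
blackpost [0.191 0.403 0.   ]
bottle [0.226 0.28  0.   ]
post [0.172 0.389 0.   ]
[ 0.425995 -0.075595  0.22    ] shift tool mm [-422.4 -505.4   -1.5] roll 16.623344399252336
```

Run:
```python
from h import *
b=cv2.imread("pics/b.png")[0:200,60:280];cv2.imwrite("pics/b3.png",cv2.resize(b,None,fx=3,fy=3,interpolation=2))
```

```text
(no output)
```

View pics/b3.png

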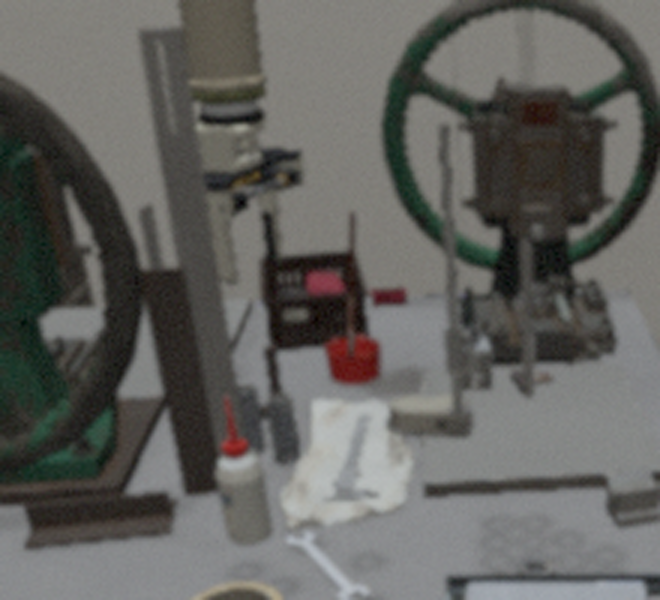

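Run:
```python
from h import *
S=cam("scene");D=cam("side")
c=lambda u,v:(60+u/3,v/3)
for n,f,t in [("postL",(188,490),(140,32)),("postR",(217,485),(185,32)),("brown",(188,490),(145,270)),("brownR",(215,488),(180,268)),("pole",(455,420),(443,128)),("pot stick",(352,370),(351,215)),("bottle",(246,540),(228,400)),("rack",(300,345),(270,210))]:
    F=onz(D,*c(*f),0); zs=[(abs(proj(D,[F[0],F[1],z])[1]-t[1]/3),z) for z in np.arange(0,.8,.005)]
    z=min(zs)[1];print(n,F.round(3),"top z",z,"col",proj(D,[F[0],F[1],z])[0]*3-180,t[0],"scene foot",proj(S,F).round(0),"scene top",proj(S,[F[0],F[1],z]).round(0))
```

```text
postL [0.143 0.405 0.   ] top z 0.505 col 100.46504813974957 140 scene foot [ 22. 199.] scene top [-71.   9.]
postR [0.176 0.414 0.   ] top z 0.505 col 136.77592803269954 185 scene foot [ 33. 191.] scene top [-54.   2.]
brown [0.143 0.405 0.   ] top z 0.27 col 143.20427930227686 145 scene foot [ 22. 199.] scene top [-21. 113.]
brownR [0.175 0.407 0.   ] top z 0.27 col 173.46693516275224 180 scene foot [ 34. 192.] scene top [ -7. 106.]
pole [0.468 0.566 0.   ] top z 0.375 col 439.8772271083153 443 scene foot [104. 117.] scene top [71. -4.]
pot stick [0.32 0.76 0.  ] top z 0.23 col 335.99490050507245 351 scene foot [ 32. 109.] scene top [ 5. 42.]
bottle [0.229 0.279 0.   ] top z 0.165 col 220.83808123092126 228 scene foot [ 75. 210.] scene top [ 55. 160.]
rack [0.233 0.874 0.   ] top z 0.21 col 283.0193724594392 270 scene foot [ -9. 104.] scene top [-36.  45.]
```

Emit:
carry_out(targets=[{"jaw": -1,"x": -68,"y": -6,"z": -10,"roll": 0},{"jaw": -1,"x": -135,"y": -13,"z": -20,"roll": -5},{"jaw": -1,"x": -170,"y": -64,"z": -20,"roll": -10},{"jaw": -1,"x": -205,"y": -115,"z": -20,"roll": -16},{"jaw": -1,"x": -240,"y": -165,"z": -20,"roll": -16.6}])

```text
t: 0.72
tcp_pos: [0.3877, 0.3126, 0.238]
tcp_rot: [[-0.995, 0.103, -0.001], [0.103, 0.995, -0.001], [0.0, -0.001, -1.0]]
force: [1.6, -0.2, 0.4]
grip_width: 0.512
gripper_force: 0.0
```

Emit:
carry_out(targets=[{"jaw": -1,"x": -14,"y": -62,"z": 0,"roll": 0},{"jaw": -1,"x": -27,"y": -123,"z": 0,"roll": 0},{"jaw": -1,"x": -40,"y": -184,"z": 0,"roll": 0},{"jaw": -1,"x": -52,"y": -245,"z": 5,"roll": 0},{"jaw": -1,"x": -64,"y": -306,"z": 10,"roll": 0}])

```text
t: 1.35
tcp_pos: [0.4189, 0.0022, 0.2285]
tcp_rot: [[-0.995, 0.105, 0.001], [0.105, 0.995, -0.0], [-0.001, 0.0, -1.0]]
force: [1.3, -0.3, 0.3]
grip_width: 0.011
gripper_force: 0.0
```

Emit:
carry_out(targets=[{"jaw": -1,"x": -13,"y": -60,"z": 10,"roll": 0},{"jaw": -1,"x": -13,"y": -72,"z": 10,"roll": 0},{"jaw": -1,"x": -13,"y": -72,"z": 10,"roll": 0}])

```text
t: 1.72
tcp_pos: [0.4242, -0.069, 0.2184]
tcp_rot: [[-0.994, 0.107, -0.001], [0.107, 0.994, 0.001], [0.001, 0.001, -1.0]]
force: [-0.5, 0.6, -0.4]
grip_width: 0.006
gripper_force: 0.0
```

Run:
```python
from h import *
s=robot.state();a=robot.capture("wrist");cv2.imwrite("pics/w1.png",cv2.resize(a,None,fx=1.5,fy=1.5))
np.save("w1.npy",a);import pickle;pickle.dump(s,open("w1.pkl","wb"));print(s["t"],s["tcp_pos"],s["tcp_rot"],s["grip_width"])
```

```text
1.725 [ 0.4241958  -0.06897614  0.21843143] [[-9.94258643e-01  1.07000743e-01 -7.69452542e-04]
 [ 1.07000249e-01  9.94258777e-01  6.56930152e-04]
 [ 8.35326958e-04  5.70826868e-04 -9.99999488e-01]] 0.005922165373667442
```

View pics/w1.png

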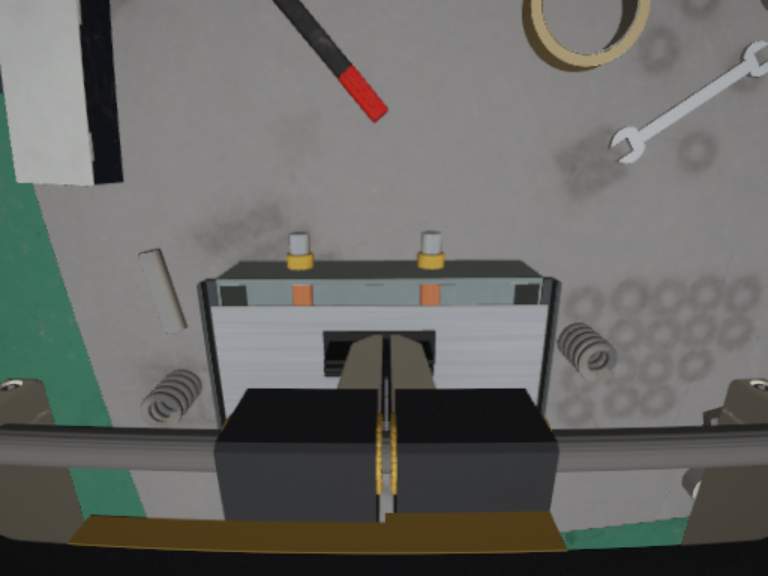

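The wrist view shows the box front edge at row ~280 (×1.5), the cover's front edge at row ~306, and the tab spanning columns 324–435 with the shut fingers just in front of it.

Run:
```python
from h import *
import pickle
s=pickle.load(open("w1.pkl","rb"));W=cam("wrist",s)
ex=np.array([.9945,-.1045,0]);ey=np.array([.1045,.9945,0]);c=np.array([.5155,-.085,0])
f=lambda u,v:((u+.5)/1.5-.5,(v+.5)/1.5-.5)
for n,p,z in [("cov frontR",(212,306),.074),("cov frontL",(548,306),.074),("box FR out",(219,279),.066),("box FL out",(543,277),.066),("bot FR",(240,263),0),("bot FL",(523,263),0),("tab base R",(324,332),.077),("tab base L",(435,332),.077),("tabtop R",(325,370),.114),("railR",(205,281),.078),("railL",(552,281),.078)]:
    P=onz(W,*f(*p),z);d=P-c;print(n,P.round(4),"box",round(1000*d@ex,1),round(1000*d@ey,1))
d=s["tcp_pos"]-c;print("tcp box",d@ex,d@ey)
```

```text
cov frontR [ 0.4378 -0.2103  0.074 ] box -64.2 -132.7
cov frontL [0.4661 0.0538 0.074 ] box -63.6 132.9
box FR out [ 0.4185 -0.2033  0.066 ] box -84.1 -127.8
box FL out [0.4443 0.0527 0.066 ] box -85.2 129.5
bot FR [ 0.4208 -0.2091  0.    ] box -81.2 -133.3
bot FL [0.4494 0.0573 0.    ] box -80.6 134.6
tab base R [ 0.4678 -0.1245  0.077 ] box -43.4 -44.3
tab base L [ 0.4771 -0.0371  0.077 ] box -43.2 43.7
tabtop R [ 0.4821 -0.1207  0.114 ] box -29.5 -39.0
railR [ 0.416  -0.2092  0.078 ] box -85.9 -133.9
railL [0.4444 0.0553 0.078 ] box -85.4 132.1
tcp box -0.09247651829230437 0.006394440347673508
```

Emit:
carry_out(targets=[{"jaw": -1,"x": -15,"y": -6,"z": 60,"roll": 0},{"jaw": -1,"x": -32,"y": -6,"z": 110,"roll": 0},{"jaw": -1,"x": -32,"y": -6,"z": 126,"roll": 0},{"jaw": -1,"x": -42,"y": -6,"z": 126,"roll": 0},{"jaw": -1,"x": -52,"y": -6,"z": 126,"roll": 0}])

```text
t: 2.4
tcp_pos: [0.4771, -0.0798, 0.0948]
tcp_rot: [[-0.995, 0.104, 0.002], [0.104, 0.995, -0.0], [-0.002, -0.0, -1.0]]
force: [-3.4, 2.1, -0.3]
grip_width: 0.005
gripper_force: 1.5
```

Emit:
carry_out(targets=[{"jaw": -1,"x": -12,"y": 0,"z": 0,"roll": 0},{"jaw": -1,"x": -26,"y": 0,"z": 0,"roll": 0},{"jaw": -1,"x": -40,"y": 0,"z": 0,"roll": 0},{"jaw": -1,"x": -54,"y": 0,"z": 0,"roll": 0},{"jaw": -1,"x": -68,"y": 0,"z": 0,"roll": 0}])

```text
t: 3.02
tcp_pos: [0.5449, -0.0876, 0.0941]
tcp_rot: [[-0.994, 0.105, 0.002], [0.105, 0.994, -0.0], [-0.002, -0.0, -1.0]]
force: [-2.5, 1.2, 1.9]
grip_width: 0.002
gripper_force: 1.6
```

Emit:
carry_out(targets=[{"jaw": -1,"x": -12,"y": 0,"z": 0,"roll": 0},{"jaw": -1,"x": -24,"y": 0,"z": 0,"roll": 0},{"jaw": -1,"x": -36,"y": 0,"z": 0,"roll": 0},{"jaw": -1,"x": -48,"y": 0,"z": 0,"roll": 0},{"jaw": -1,"x": -54,"y": 0,"z": 0,"roll": 0}])

```text
t: 3.65
tcp_pos: [0.5977, -0.0932, 0.0926]
tcp_rot: [[-0.994, 0.105, 0.0], [0.105, 0.994, -0.0], [-0.0, -0.0, -1.0]]
force: [-2.4, -0.3, 1.5]
grip_width: 0.007
gripper_force: 1.4
```

Emit:
carry_out(targets=[{"jaw": -1,"x": -3,"y": 0,"z": 0,"roll": 0},{"jaw": -1,"x": -6,"y": 0,"z": 0,"roll": 0}])

```text
t: 3.9
tcp_pos: [0.6005, -0.0934, 0.0925]
tcp_rot: [[-0.994, 0.105, -0.006], [0.105, 0.994, 0.001], [0.006, -0.0, -1.0]]
force: [-24.4, 2.9, 17.3]
grip_width: 0.006
gripper_force: 12.2
```

Emit:
carry_out(targets=[{"jaw": -1,"x": -2,"y": 0,"z": 0,"roll": 0},{"jaw": -1,"x": -4,"y": 0,"z": 0,"roll": 0}])

```text
t: 4.15
tcp_pos: [0.6006, -0.0934, 0.0925]
tcp_rot: [[-0.994, 0.105, -0.014], [0.105, 0.994, 0.002], [0.014, 0.0, -1.0]]
force: [-43.1, 4.1, 31.1]
grip_width: 0.006
gripper_force: 21.8
```

Emit:
carry_out(targets=[{"jaw": -1,"x": 25,"y": 0,"z": 0,"roll": 0},{"jaw": -1,"x": 60,"y": 0,"z": -45,"roll": 0},{"jaw": -1,"x": 110,"y": 0,"z": -90,"roll": 0},{"jaw": -1,"x": 160,"y": 0,"z": -110,"roll": 0},{"jaw": -1,"x": 160,"y": 0,"z": -110,"roll": 0}])

```text
t: 4.78
tcp_pos: [0.4474, -0.0774, 0.2061]
tcp_rot: [[-0.994, 0.105, 0.007], [0.105, 0.994, -0.002], [-0.007, -0.001, -1.0]]
force: [0.6, -0.9, -0.6]
grip_width: 0.005
gripper_force: 0.0
```

Run:
```python
from h import *
s=robot.state();a=robot.capture("wrist");cv2.imwrite("pics/w2.png",cv2.resize(a,None,fx=1.5,fy=1.5))
import pickle;pickle.dump(s,open("w2.pkl","wb"));print(s["t"],s["tcp_pos"],s["force"])
```

```text
4.775 [ 0.44738892 -0.07739981  0.20612722] [ 0.58531211 -0.94855183 -0.62457232]
```

View pics/w2.png

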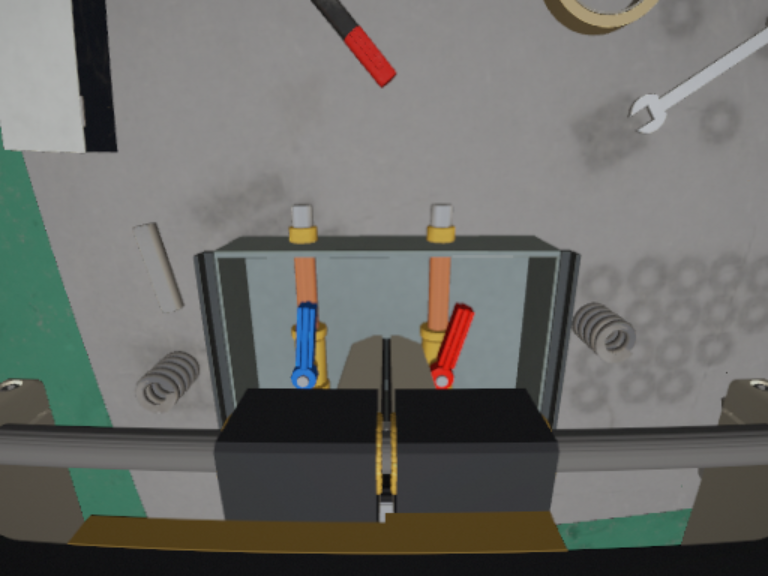

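The box is open. The red handle is in the left place, with pivot at (443,378) and tip at (463,308), already turned slightly. The blue handle is in the right place, with pivot at (303,378).

Run:
```python
from h import *
import pickle
s=pickle.load(open("w2.pkl","rb"));W=cam("wrist",s)
ex=np.array([.9945,-.1045,0]);ey=np.array([.1045,.9945,0]);c=np.array([.5155,-.085,0])
f=lambda u,v:((u+.5)/1.5-.5,(v+.5)/1.5-.5)
b=lambda P:(round(1000*(P-c)@ex,1),round(1000*(P-c)@ey,1))
for n,p,z in [("red tip",(463,306),.064),("red piv",(442,381),.066),("blue tip",(307,303),.064),("blue piv",(303,381),.066),("boxFR",(216,253),.066),("boxFL",(560,253),.066),("tool tip",(386,337),s["tcp_pos"][2])]:
    print(n,b(onz(W,*f(*p),z)))
print("tcp",b(s["tcp_pos"]),np.degrees(np.arctan2(s["tcp_rot"][0][1],s["tcp_rot"][1][1])))
pv=np.array([30,45.])
for th in (15,20,30,45,60,75,90):
    t=np.radians(th);u=np.array([-np.cos(t),np.sin(t)]);n=np.array([np.sin(t),np.cos(t)])
    P=pv+48*u-n*(7+10*np.sin(t)+17.5*np.cos(t)); print(th,P.round(1))
```

```text
red tip (np.float64(-39.7), np.float64(58.8))
red piv (np.float64(25.2), np.float64(44.8))
blue tip (np.float64(-42.1), np.float64(-62.8))
blue piv (np.float64(25.4), np.float64(-69.7))
boxFR (np.float64(-82.5), np.float64(-128.9))
boxFL (np.float64(-82.6), np.float64(129.3))
tool tip (np.float64(-77.1), np.float64(-1.0))
tcp (np.float64(-68.5), np.float64(0.4)) 6.038620610668594
15 [-23.2  31.8]
20 [-24.3  36.2]
30 [-25.1  45.5]
45 [-22.6  60.2]
60 [-15.1  74.4]
75 [-2.9 85.9]
90 [13. 93.]
```

Emit:
carry_out(targets=[{"jaw": -1,"x": -46,"y": 20,"z": 20,"roll": 0},{"jaw": -1,"x": -46,"y": 20,"z": 75,"roll": 0},{"jaw": -1,"x": -46,"y": 20,"z": 125,"roll": 0},{"jaw": -1,"x": -46,"y": 20,"z": 159,"roll": 0},{"jaw": -1,"x": -46,"y": 20,"z": 159,"roll": 0}])

```text
t: 5.45
tcp_pos: [0.4927, -0.0614, 0.0393]
tcp_rot: [[-0.994, 0.105, -0.008], [0.105, 0.994, 0.002], [0.008, 0.001, -1.0]]
force: [-0.6, 0.8, 0.5]
grip_width: 0.006
gripper_force: 0.0
```

Emit:
carry_out(targets=[{"jaw": -1,"x": 1,"y": 2,"z": -6,"roll": 0},{"jaw": -1,"x": 2,"y": 10,"z": -6,"roll": 0},{"jaw": -1,"x": 3,"y": 18,"z": -6,"roll": 0},{"jaw": -1,"x": 2,"y": 26,"z": -6,"roll": 0},{"jaw": -1,"x": 1,"y": 34,"z": -6,"roll": 0}])

```text
t: 6.08
tcp_pos: [0.4984, -0.0279, 0.05]
tcp_rot: [[-0.994, 0.105, 0.0], [0.105, 0.994, -0.0], [-0.001, -0.0, -1.0]]
force: [-0.7, -2.8, 1.4]
grip_width: 0.004
gripper_force: 1.2
```

Emit:
carry_out(targets=[{"jaw": -1,"x": -3,"y": 8,"z": 0,"roll": 0},{"jaw": -1,"x": -7,"y": 16,"z": 0,"roll": 0},{"jaw": -1,"x": -14,"y": 23,"z": 0,"roll": 0},{"jaw": -1,"x": -20,"y": 29,"z": 0,"roll": 0}])

```text
t: 6.58
tcp_pos: [0.5214, -0.001, 0.0494]
tcp_rot: [[-0.995, 0.105, -0.001], [0.105, 0.995, 0.0], [0.001, 0.0, -1.0]]
force: [-1.4, -2.1, -0.4]
grip_width: 0.004
gripper_force: 1.0
```

Emit:
carry_out(targets=[{"jaw": -1,"x": -6,"y": 5,"z": 0,"roll": 0},{"jaw": -1,"x": -10,"y": 6,"z": 0,"roll": 0},{"jaw": -1,"x": -13,"y": 6,"z": 0,"roll": 0}])

```text
t: 6.95
tcp_pos: [0.5347, 0.0035, 0.0495]
tcp_rot: [[-0.995, 0.105, -0.0], [0.105, 0.995, 0.001], [0.001, 0.001, -1.0]]
force: [-2.1, 1.6, -0.3]
grip_width: 0.004
gripper_force: 1.1
```

Emit:
carry_out(targets=[{"jaw": -1,"x": -2,"y": 0,"z": 0,"roll": 0},{"jaw": -1,"x": -4,"y": 0,"z": 0,"roll": 0}])

```text
t: 7.2
tcp_pos: [0.5353, 0.0034, 0.0492]
tcp_rot: [[-0.994, 0.105, -0.008], [0.105, 0.994, 0.002], [0.008, 0.001, -1.0]]
force: [-23.4, 5.7, 16.6]
grip_width: 0.007
gripper_force: 11.8
```

Emit:
carry_out(targets=[{"jaw": -1,"x": -1,"y": 0,"z": 0,"roll": 0},{"jaw": -1,"x": 20,"y": -3,"z": 0,"roll": 0},{"jaw": -1,"x": 22,"y": -3,"z": -50,"roll": 0},{"jaw": -1,"x": 50,"y": -40,"z": -100,"roll": 0},{"jaw": -1,"x": 80,"y": -80,"z": -130,"roll": 0}])

```text
t: 7.82
tcp_pos: [0.4521, -0.0685, 0.1818]
tcp_rot: [[-0.995, 0.103, 0.004], [0.103, 0.995, -0.001], [-0.004, -0.001, -1.0]]
force: [0.8, -1.7, 0.7]
grip_width: 0.005
gripper_force: 0.0
```

Emit:
carry_out(targets=[{"jaw": -1,"x": 30,"y": -10,"z": -40,"roll": 0},{"jaw": -1,"x": 30,"y": -10,"z": -40,"roll": 0}])

```text
t: 8.07
tcp_pos: [0.4218, -0.0761, 0.2235]
tcp_rot: [[-0.994, 0.107, 0.008], [0.107, 0.994, -0.003], [-0.009, -0.002, -1.0]]
force: [-0.0, -0.2, 0.4]
grip_width: 0.007
gripper_force: 0.0
```

Run:
```python
from h import *
s=robot.state();a=robot.capture("wrist");d=robot.capture("scene")
o=np.hstack([cv2.resize(a[100:384],(512,284)),cv2.resize(d[110:300,180:400],(329,284))]);cv2.imwrite("pics/w3.png",cv2.resize(o,(800,270)))
print(s["t"],s["tcp_pos"],s["force"])
```

```text
8.075 [ 0.42184699 -0.07614343  0.22350308] [-0.03370174 -0.15961288  0.41445996]
```

View pics/w3.png

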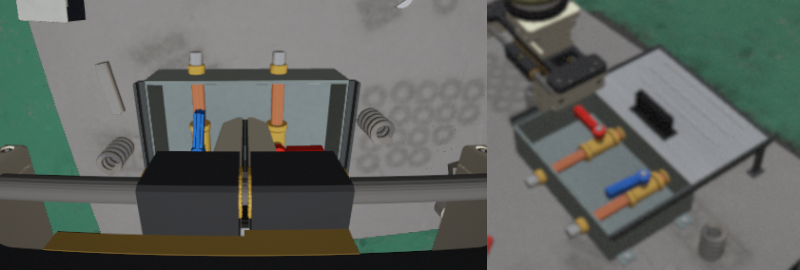

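Run:
```python
from h import *
S=cam("scene");d=robot.capture("scene").astype(int)
ex=np.array([.9945,-.1045,0]);ey=np.array([.1045,.9945,0]);c=np.array([.513,-.085,0])
b=lambda P:np.array([1000*(P-c)@ex,1000*(P-c)@ey])
m=(d[...,2]>120)&(d[...,1]<60)&(d[...,0]<60);m[:150]=0;m[:,:200]=0;m[250:]=0
v,u=np.nonzero(m);P=np.array([b(onz(S,x,y,.06)) for x,y in zip(u,v)]);print(len(P),P.min(0),P.max(0))
vx,vy,_,_=cv2.fitLine(P.astype(np.float32),2,0,.01,.01).ravel();print("dir deg from ey",np.degrees(np.arctan2(vx,vy)))
cr=d[110:300,180:400];k=(cr.max(2)<40).astype(np.uint8);n,l,st,ce=cv2.connectedComponentsWithStats(k)
for i in range(1,n):
    q=ce[i]+[180,110]
    if st[i,4]>60: print(st[i],b(onz(S,*q,.09)))
```

```text
119 [17.13064441 35.41808804] [ 35.50660385 112.77783341]
dir deg from ey 4.6613145
[ 11   0  45  15 260] [ 89.89574513 339.18004995]
[13 35 16 20 76] [-10.81129043 233.38094205]
[45 36 19 12 94] [ 58.90671627 195.3802701 ]
[43 48 40 18 98] [ 46.68645839 132.78941498]
[103  65  28  32 401] [100.84718576  -1.85414839]
```

```bash
python3 -c "
from cell import robot
print(robot.close_job())"
```

```text
the job is handed in; nothing more can be done
None
```

The cover is pushed back to its stop and the red handle is turned clockwise to its stop (both resisted firmly); the blue handle still looks open in the last pictures, nothing nearby was seen to move, and the job is handed in at about 8 s.

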